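# Seat and lock the centrifuge's rotor lid

### The arm

A 6-joint arm with a two-finger parallel gripper is mounted at the origin on the work surface. World frame = base frame: x ahead of the robot, y to its left, z up, the work surface at z = 0. Lengths are in m, angles in degrees, forces in N, time in s.
With the tool pointing down it reaches from about 0.35 to 0.725 m from the base axis. Payload 4.3 kg.
Tool frame: the origin (TCP) lies at the very end of the fingers, on their centre line; the grasp point (between the pads) lies 19 mm behind it (env.pinch_z is the distance from the TCP to the grasp point, in m); z points along the fingers, y is the line along which they close (so a half turn about z gives the same grasp; the last joint's range is limited). The gripper opens to 85 mm and grips with 20 to 120 N. Pads are 22 mm wide; open, the fingers measure 114 mm over their backs; the gripper's body (76 mm by 85 mm) begins 54 mm behind the grasp point. The pads swing forward as they close: fully open they stand 13 mm farther back than shut.
Start: joints at [58.596, 21.618, 4.641, 73.018, 0, 83.68], TCP at [0.244, 0.521, 0.231] pointing down, gripper open.
Joint ranges: [-156.06, 156.06], [-48.1, 94.91], [-58.44, 69.94], [-101.28, 121.22], [-78.64, 73.56], [-180, 180]. Speed limits (degrees/s): [147.25, 147.25, 180, 180, 180, 180].

### API

Orientations are given as a 3x3 rotation matrix whose columns are the frame's x, y, z axes.
In Python, from cell import env gives the robot as it stands.
- The arm moves only by the tool send_rows, never from a script. Its argument "motion" is text: rows parted by semicolons, each of 5 numbers parted by spaces: the shift along the tool's x, y, z in mm, then the turn about the tool's z in degrees, then the opening, from 0 (shut) to 1 (fully open). A call has 1 to 20 rows; each row shifts and turns the commanded pose from where the row before left it, along the tool's axes as they then stand; what a row does not reach is not made up. A row lasts 1/12 s, in which the tool goes at most 41.7 mm and 7.16 degrees, less where a joint would pass 70% of its speed; a pose out of reach is approached as far as the arm can. A call is refused whole if a number of a shift passes 41.7 or a number of a turn 7.16, either way. A call with a gripper value outside its range is refused whole. The fingers move at their own pace and stop on an object; the grip force is fixed at half the most. Time passes only in rows, so rows that do not move let the fingers close. It gives the time, the measured TCP pose, the force, the opening and the grip force at its end, in the units of the state.
- env.sense(): the state, without advancing time (a new reading comes with each control period).
- env.grab_frame(name): name is "scene" or "top" or "wrist"; returns the picture (384x512x3 uint8, red, green, blue); there is no depth.
- env.get_calibration(name): a dict with "K" (3x3 intrinsics, pixels), "k1" (the pictures are not rectified: a ray, as slopes to the right and down, at radius r is drawn at 1 + k1 r^2 times it, then the intrinsics apply), "position" and "attitude" of the camera in the world. Camera axes: x right, y up, looking along -z (the intrinsics and any distortion apply to the point x, -y, -z); pixel columns grow to the right and rows downward; lengths in m; the calibration is good to about 2 mm. A picture is of the moment at which its call begins: read the wrist's pose just before it. get_calibration takes no time and is no camera call; for the wrist camera it gives the pose at the moment of the call.
- env.sign_off(): hands the job in; it is judged then, once.
The state is a dict: "clock": time; "joints": joint angles; "dq": joint speeds; "effort": joint torques, N m; "tool_pos": TCP position; "orientation": TCP orientation; "ft_force": force on the tool from outside, world axes, zero at the start; "wrist_torque": the same for the moment, N m; "gripper_width": finger opening in m; "finger_force": force on a finger pad.
Only numpy, scipy, OpenCV 4.12 (cv2) and the standard library are available. Lean on these libraries where they do the work, as an engineer would, in place of code of your own. Each camera call takes 0.05 s, during which the arm holds its last target. There are 200 camera calls.

### The job

Close the centrifuge's rotor for a run: take the large notched lid from the bench, lower it onto the rotor and turn it until its notches drop over the driving pins and it sits fully home and level, then press its lock button in as far as it goes. Do not drop the lid onto the rotor or lock it before it is home, and leave the other lid and everything else on the bench where it is.

Things in the scene. Friction and masses are not known exactly. Their poses are not given: they have to be found in the camera images.
- rotor_lid: The rotor's lid: round, bare aluminium, 160 mm across, about 0.35 kg, lying right way up. Three 16 mm wide notches are cut right through its rim, 120 degrees apart, one at its own +x. Origin: centre of its underside, level with the skirt's lower edge; z up. Plate from 18 to 24 mm above the origin; skirt 18 mm deep below the plate, inner radius 74, outer 80 mm, open at the notches.
- knob (a point): Grip point of the lid's black bar knob, on the lid's axis 46 mm above its origin, axes those of the lid. The knob is 56 mm long along the lid's x and 24 mm thick along y; its flat sides run from 24 to 54 mm above the lid's origin.
- lock (a joint): Travel of the round steel lock button, 18 mm across, in the middle of the knob's top: 0 = out, 7 mm proud of the knob; 0.006 m = fully in, against its stop. It moves straight down in the lid, needs about 8 N (detent friction) and stays where it is left.
- lock_top (a point): Centre of the top face of the lock button; 61 mm above the lid's origin while the button is out.
- centrifuge: Benchtop centrifuge, fixed, white, 270 mm wide (x), 370 mm deep (y), deck 190 mm high with a round open chamber 214 mm across. Control panel at its own +y; its hinged cover stands open at -y, rising to about 450 mm, from 145 mm off the rotor's axis. Origin: on the bench under the rotor's axis.
- rotor_rim (a point): Centre of the rotor's top rim, on the rotor's upright axis, 185 mm above the bench; its axes are the housing's, not the rotor's. The aluminium rotor is 144 mm across, its rim bevelled 3 mm. Fully home, the lid's plate rests on the rim with the lid's origin 18 mm below this point; radial play 2 mm.
- pin_level (a point): On the rotor's axis at the height of the tops of its three steel driving pins, 10 mm below the rim: round, 10 mm thick, standing out radially to radius 83 mm, 120 degrees apart. The rotor stands at any angle, which is not reported. A lid turned wrongly rests on the pins, 8 mm too high. The stiff spindle turns only above about 0.35 N m.
- small_lid: Lid of another, smaller rotor: plain round aluminium, 116 mm across, no notches, with a round black knob 30 mm across and 46 mm high overall. Not wanted now. Origin: centre of its underside.
- beaker: Glass beaker, 84 mm across, 90 mm high. Origin: centre of its underside.
- bottle_a: Clear glass stoppered reagent bottle, 84 mm across, 165 mm high. Origin: centre of its underside.
- bottle_b: Amber glass stoppered reagent bottle, 72 mm across, 150 mm high. Origin: centre of its underside.
- jar: White plastic sample jar, 60 mm across, 60 mm high. Origin: centre of its underside.
- tube_rack: White rack 75 by 160 mm with capped test tubes, 70 mm high overall. Origin: centre of its underside.
- tip_box: Closed white carton, 85 by 125 by 55 mm. Origin: centre of its underside.
Mind the look-alikes: they are no part of the job. What is shaped like the rotor_lid but brown is not meant.

How it is judged (in metres and radians):
On the way:
1. the notched lid sits home and level on the rotor, its notches over the pins, with its lock button still out (horizontal distance between rotor_lid and rotor_rim below 0.004 m and z of rotor_lid in the frame of rotor_rim between -0.0205 and -0.0155 m and angle between rotor_lid's own z axis and vertical below 0.03 rad and value of joint lock below 0.002 m), for 0.2 s.
At the end, for the whole second after the job is handed in: The notched lid rests on the rotor's rim, centred within 4 mm, sunk to within 2.5 mm of fully home, level within 0.03 rad (1.7 degrees) and at rest, with its lock button pressed in at least 4.5 of its 6 mm (horizontal distance between rotor_lid and rotor_rim below 0.004 m and z of rotor_lid in the frame of rotor_rim between -0.0205 and -0.0155 m and angle between rotor_lid's own z axis and vertical below 0.03 rad and value of joint lock above 0.0045 m and linear speed of rotor_lid below 0.02 m/s); the robot touches nothing.
It fails at once if the other lid or a thing standing on the bench is moved more than 30 mm (distance of any of small_lid, beaker, bottle_a, bottle_b, jar, tube_rack, tip_box from where it was at the start of the episode above 0.03 m).
It fails at once if the lid is dropped onto the rotor (it moves faster than 0.6 m/s less than 40 mm above the rim) (horizontal distance between rotor_lid and rotor_rim below 0.08 m and z of rotor_lid in the frame of rotor_rim below 0.04 m and linear speed of rotor_lid above 0.6 m/s).
It also fails if it takes over 64 s, if anything falls off the work surface, if the arm or the gripper's body presses on something with over 40 N, if the wrist force passes 120 N, or if a joint passes its speed limit or range.

## Working session

There is one attempt and no reset: what is moved stays moved. The work goes in short steps, Python scripts to look and compute and a tool call to move; the robot and the scene stay as the last step left them, time stands still between calls to the robot, and variables do not carry over. Pictures are saved under pics/ and viewed, at most 10 in all, crops included, and the job is handed in when it is done.

Besides the shell and the picture viewer there is one more tool, called after "Emit:" by a JSON object that holds its "api" and its "payload", one argument or row to a line. send_rows: Moves the arm, as the interface text tells. Its arguments: {"type":"object","properties":{"motion":{"type":"string"}},"required":["motion"]}

```bash
mkdir -p pics; ls; cat > h.py <<'E'
import numpy as np, cv2
from cell import env
def ray(c,u,v):
    K=np.array(c["K"]);k=c["k1"]
    d=np.array([(u-K[0,2])/K[0,0],(v-K[1,2])/K[1,1]]);s=d.copy()
    for _ in range(30): s=d/(1+k*(s@s))
    return np.array(c["attitude"])@np.array([s[0],-s[1],-1.0])
def at_z(c,u,v,z):
    p=np.array(c["position"]);r=ray(c,u,v);return p+r*(z-p[2])/r[2]
def proj(c,P):
    K=np.array(c["K"]);P=np.atleast_2d(P)
    q=(P-np.array(c["position"]))@np.array(c["attitude"])
    s=np.c_[q[:,0],-q[:,1]]/(-q[:,2:3]);s=s*(1+c["k1"]*(s**2).sum(1,keepdims=True))
    return s*[K[0,0],K[1,1]]+[K[0,2],K[1,2]]
def save(n,im): cv2.imwrite("pics/"+n+".png",im[:,:,::-1])
def circ(z,x,y,r,n=60):
    t=np.linspace(0,2*np.pi,n);return np.c_[x+r*np.cos(t),y+r*np.sin(t),0*t+z]
E
python3 - <<'E'
from h import *
for n in ("scene","top"):
    im=env.grab_frame(n);c=env.get_calibration(n);np.save("pics/"+n+".npy",im)
    save(n,im);print(n,c)
s=env.sense();print(s, env.pinch_z)
E
```

```text
pics
scene {'K': array([[363.91488676,   0.        , 257.46497424],
       [  0.        , 363.91488676, 188.22012196],
       [  0.        ,   0.        ,   1.        ]]), 'k1': 0.01354928529977474, 'position': array([ 1.22878714, -0.35928878,  0.89293759]), 'attitude': array([[ 0.46325855, -0.61718978,  0.63597822],
       [ 0.88604515,  0.33694454, -0.31842169],
       [-0.01776278,  0.71101699,  0.70295045]])}
top {'K': array([[361.88542161,   0.        , 254.58938082],
       [  0.        , 361.88542161, 189.51532555],
       [  0.        ,   0.        ,   1.        ]]), 'k1': -0.032812722174549336, 'position': array([ 0.31228852, -0.01839434,  1.2205606 ]), 'attitude': array([[-8.22663175e-03,  9.85485489e-01, -1.69560236e-01],
       [-9.99965983e-01, -8.00644319e-03,  1.98229450e-03],
       [ 5.95948071e-04,  1.69570775e-01,  9.85517832e-01]])}
{'clock': 0.1, 'joints': array([5.85967786e+01, 2.16582325e+01, 4.57220915e+00, 7.30189258e+01,
       2.37791872e-04, 8.36776090e+01]), 'dq': array([-0.04830531, -0.1346482 ,  0.24013364,  0.06368243, -0.03200924,
        0.03830387]), 'effort': array([ 5.59920463e-04, -4.64696002e+01,  2.70582014e+01,  1.20070361e-02,
       -1.98184985e-04,  8.22785211e-06]), 'tool_pos': array([0.24345451, 0.52027825, 0.23046008]), 'orientation': array([[-9.05710573e-01,  4.23895553e-01, -9.57967825e-04],
       [ 4.23896586e-01,  9.05709251e-01, -1.56123978e-03],
       [ 2.05837722e-04, -1.82011066e-03, -9.99998322e-01]]), 'ft_force': array([ 0.03750877, -0.23923461,  0.02541331]), 'wrist_torque': array([-0.0115003 , -0.02233874, -0.01025425]), 'finger_force': 0.0, 'gripper_width': 0.0855190967005743} 0.0187
```

View pics/scene.png

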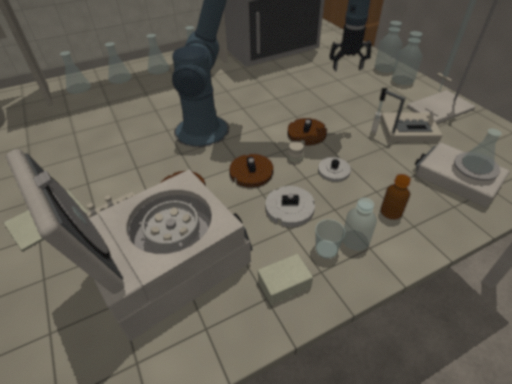

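View pics/top.png

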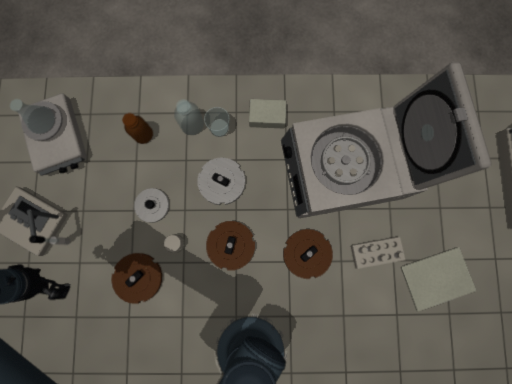

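The scene view shows the aluminium lid at about (290,205) and the centrifuge's rotor at (170,225). In the top view the lid is at (221,180), the rotor at (346,160), and the brown look-alikes at (231,245), (308,254) and (137,278). Next I measure the lid and the rotor on enlarged crops.

```bash
python3 - <<'E'
from h import *
c=env.get_calibration("top");im=np.load("pics/top.npy")
print("lid",at_z(c,221,181,0.024)[:2],"knob",at_z(c,221,180,0.054)[:2],"rotor",at_z(c,346,160,0.185)[:2])
def crop(u,v,w):
    M=np.float32([[400/w,0,-(u-w/2)*400/w],[0,400/w,-(v-w/2)*400/w]])
    o=cv2.warpAffine(im,M,(400,400),flags=cv2.INTER_CUBIC)
    return np.clip(o.astype(float)*1.3,0,255).astype(np.uint8)
a=crop(221,181,64);b=crop(346,160,88)
save("crop",np.hstack([a,b]))
E
```

```text
lid [0.54819175 0.09213568] knob [0.54562614 0.08939016] rotor [ 0.57668361 -0.29107298]
```

View pics/crop.png

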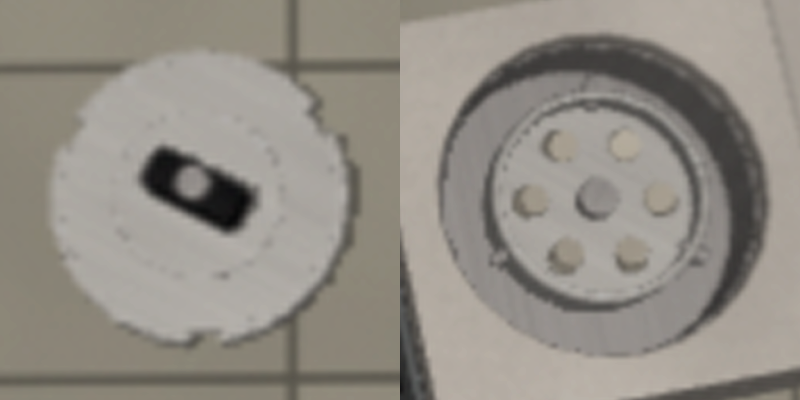

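```bash
cat >> h.py <<'E'
def plan(x,y,z,yaw):
    """tool-axes shift (mm, before turning) and turn (deg) from the measured pose to target; yaw = world angle of tool x"""
    s=env.sense();R=s["orientation"]
    d=R.T@(np.array([x,y,z])-s["tool_pos"])*1000
    y0=np.degrees(np.arctan2(R[1,0],R[0,0]));t=-((yaw-y0+180)%360-180)
    a=np.radians(-t);Rz=np.array([[np.cos(a),-np.sin(a),0],[np.sin(a),np.cos(a),0],[0,0,1]])
    d2=(Rz@R).T@(np.array([x,y,z])-s["tool_pos"])*1000
    print("shift first",d.round(1),"turn",round(t,2),"| shift after turn",d2.round(1), "yaw0",round(y0,2),"tilt",np.degrees(np.arccos(-R[2,2])).round(2))
E
python3 - <<'E'
from h import *
s=env.sense();c=env.get_calibration("wrist");R=s["orientation"]
print("cam in tool",R.T@(c["position"]-s["tool_pos"]),(R.T@c["attitude"]).round(3),c["K"][0,0])
p=np.array([.2434545,.520278,.23046]) 
plan(.547,.091,.26,64);plan(.547,.091,.26,244)
E
```

```text
cam in tool [ 0.08014467  0.00032165 -0.1430069 ] [[ 0.001  0.95   0.313]
 [ 1.    -0.001 -0.   ]
 [-0.     0.313 -0.95 ]] 287.372107534469
shift first [-456.9 -260.2  -29.2] turn 90.92 | shift after turn [-252.8  461.   -30.4] yaw0 154.92 tilt 0.1
shift first [-456.9 -260.2  -29.2] turn -89.08 | shift after turn [ 252.8 -461.1  -28.6] yaw0 154.92 tilt 0.1
```

Emit:
{"api": "send_rows", "payload": {
  "motion": "0 0 -3 7 1;0 0 -3 7 1;0 0 -3 7 1;0 0 -3 7 1;0 0 -3 7 1;0 0 -3 7 1;0 0 -3 7 1;0 0 -3 7 1;0 0 -3 7 1;0 0 -3 7 1;0 0 0 7 1;0 0 0 7 1;0 0 0 7 1"
}}

```text
clock: 1.18
tool_pos: [0.2436, 0.5205, 0.2608]
orientation: [[0.445, 0.895, -0.001], [0.895, -0.445, -0.001], [-0.001, -0.0, -1.0]]
ft_force: [-0.9, 0.0, 0.1]
gripper_width: 0.0853
finger_force: 0.0
```

Emit:
{"api": "send_rows", "payload": {
  "motion": "-18 33 0 0 1;-18 33 0 0 1;-18 33 0 0 1;-18 33 0 0 1;-18 33 0 0 1;-18 33 0 0 1;-18 33 0 0 1;-18 33 0 0 1;-18 33 0 0 1;-18 33 0 0 1;-18 33 0 0 1;-18 33 0 0 1;-18 33 0 0 1;-18 33 0 0 1;0 0 0 0 1;0 0 0 0 1;0 0 0 0 1"
}}

```text
clock: 2.6
tool_pos: [0.5473, 0.0915, 0.2608]
orientation: [[0.44, 0.898, -0.002], [0.898, -0.44, 0.001], [-0.0, -0.002, -1.0]]
ft_force: [0.1, 0.4, 0.4]
gripper_width: 0.0855
finger_force: 0.0
```

```bash
python3 - <<'E'
from h import *
c=env.get_calibration("wrist");im=env.grab_frame("wrist");np.save("pics/w1.npy",im)
plan(.547,.091,.1,64)
k=cv2.resize(im,(768,576),interpolation=cv2.INTER_CUBIC);save("w1",k)
print(c["position"],proj(c,[[.548,.092,.024],[.547,.091,.054]]))
E
```

```text
shift first [ -1.    0.6 161. ] turn -0.04 | shift after turn [ -1.    0.6 161. ] yaw0 63.96 tilt 0.08
[0.58348361 0.16385541 0.40378089] [[253.97361286 163.60037417]
 [253.5833155  169.66854163]]
```

View pics/w1.png

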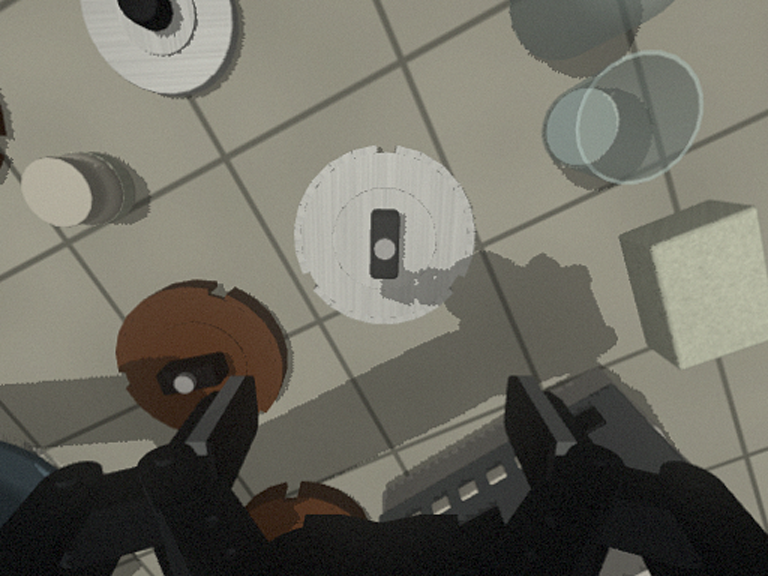

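The lid is centred at about (385,236), with the +x notch at (387,150) and the button at (385,249). The knob runs straight up the picture, so the tool's yaw is nearly right. Now I refine this.

```bash
cat > fit.py <<'E'
from h import *
from scipy.optimize import least_squares
c=env.get_calibration("wrist");im=np.load("pics/w1.npy")
print("button",at_z(c,384.7/1.5,249/1.5,.061))
g=cv2.cvtColor(im,cv2.COLOR_RGB2GRAY).astype(float)
# radial edge search on plate outline
x0,y0=.547,.091
P=[]
for t in np.radians(np.arange(0,360,3)):
    rr=np.arange(.070,.090,.0005)
    q=proj(c,np.c_[x0+rr*np.cos(t),y0+rr*np.sin(t),0*rr+.024]).astype(np.float32)
    v=cv2.remap(g.astype(np.float32),q[:,0],q[:,1],cv2.INTER_LINEAR).ravel()
    d=v[:-6]-v[6:];i=d.argmax()
    if d[i]>25: P.append([x0+rr[i+3]*np.cos(t),y0+rr[i+3]*np.sin(t)])
P=np.array(P);f=lambda p:np.hypot(P[:,0]-p[0],P[:,1]-p[1])-p[2]
r=least_squares(f,[x0,y0,.08],loss="soft_l1",f_scale=.001);print("plate",r.x,len(P))
# knob yaw from dark mask
a=np.zeros_like(g,np.uint8);a[130:195,235:280]=1
m=((g<70)&(a>0)).astype(np.uint8)
n,l,st,ce=cv2.connectedComponentsWithStats(m);k=1+st[1:,4].argmax()
cn=cv2.findContours((l==k).astype(np.uint8),0,2)[0][0]
b=cv2.boxPoints(cv2.minAreaRect(cn));w=np.array([at_z(c,u,v,.054)[:2] for u,v in b])
e=np.diff(np.r_[w,w[:1]],axis=0)
print("knob",w.mean(0),np.hypot(*e.T),np.degrees(np.arctan2(e[:,1],e[:,0]))%180)
E
python3 fit.py
```

```text
button [0.55269759 0.09553737 0.061     ]
plate [0.55175998 0.09582664 0.0801845 ] 107
knob [0.55316289 0.09770219] [0.02168688 0.05640002 0.0228072  0.05640372] [154.01578836  64.72322833 154.03186641  63.58512574]
```

```bash
python3 -c "
from h import *
plan(.552,.0957,.028,64.0)"
```

```text
shift first [  5.5   3.1 233. ] turn -0.04 | shift after turn [  5.5   3.1 233. ] yaw0 63.96 tilt 0.08
```

Emit:
{"api": "send_rows", "payload": {
  "motion": "5 2.5 30 0 1;0 0 40 0 1;0 0 40 0 1;0 0 40 0 1;0 0 30 0 1;0 0 20 0 1;0 0 15 0 1;0 0 10 0 1;0 0 8 0 1;0 0 0 0 1;0 0 0 0 1"
}}

```text
clock: 3.57
tool_pos: [0.5525, 0.0953, 0.0288]
orientation: [[0.439, 0.899, 0.001], [0.899, -0.439, 0.0], [0.0, 0.0, -1.0]]
ft_force: [-0.4, -0.1, 1.4]
gripper_width: 0.0854
finger_force: 0.0
```

Emit:
{"api": "send_rows", "payload": {
  "motion": "0 0 0 0 0;0 0 0 0 0;0 0 0 0 0;0 0 0 0 0;0 0 0 0 0;0 0 0 0 0;0 0 0 0 0;0 0 0 0 0;0 0 0 0 0;0 0 0 0 0"
}}

```text
clock: 4.4
tool_pos: [0.553, 0.0948, 0.0289]
orientation: [[0.44, 0.898, 0.001], [0.898, -0.44, 0.0], [0.001, 0.001, -1.0]]
ft_force: [-0.4, 0.6, 6.0]
gripper_width: 0.023
finger_force: 60.2
```

Emit:
{"api": "send_rows", "payload": {
  "motion": "0 0 -5 0 0;0 0 -15 0 0;0 0 -30 0 0;0 0 -40 0 0;0 0 -40 0 0;0 0 -40 0 0;0 0 -40 0 0;0 0 -40 0 0;0 0 -40 0 0;0 0 -25 0 0;0 0 -5 0 0"
}}

```text
clock: 5.32
tool_pos: [0.5536, 0.0948, 0.353]
orientation: [[0.44, 0.898, 0.007], [0.898, -0.44, 0.0], [0.003, 0.006, -1.0]]
ft_force: [0.5, 0.0, -3.4]
gripper_width: 0.0228
finger_force: 59.5
```

Emit:
{"api": "send_rows", "payload": {
  "motion": "0 0 0 7 0;0 0 0 7 0;0 0 0 7 0;0 0 0 7 0;0 0 0 7 0;0 0 0 7 0;0 0 0 7 0;0 0 0 7 0;0 0 0 7 0;-10 25 0 0 0;-10 25 0 0 0;-10 25 0 0 0;-10 25 0 0 0;-10 25 0 0 0;-10 25 0 0 0;-10 25 0 0 0;-2 20 0 0 0;0 0 0 0 0;0 0 0 0 0;0 0 0 0 0"
}}

```text
clock: 6.98
tool_pos: [0.4866, -0.1128, 0.345]
orientation: [[0.999, 0.033, -0.003], [0.033, -0.999, 0.011], [-0.003, -0.011, -1.0]]
ft_force: [-0.1, -0.1, -3.6]
gripper_width: 0.0231
finger_force: 59.6
```

```bash
python3 - <<'E'
from h import *
s=env.sense();print(s["joints"].round(1),s["tool_pos"],s["ft_force"])
c=env.get_calibration("wrist");im=env.grab_frame("wrist");np.save("pics/w2.npy",im);np.save("pics/w2c.npy",c,allow_pickle=True)
save("w2",cv2.resize(im,(768,576),interpolation=cv2.INTER_CUBIC))
print(proj(c,[.5767,-.291,.185])*1.5)
E
```

```text
[-20.7  12.9   9.3  86.8   0.5 157.5] [ 0.48656258 -0.11279321  0.34496729] [-0.10810594 -0.14173592 -3.61629637]
[[660.1569666  144.22813622]]
```

View pics/w2.png

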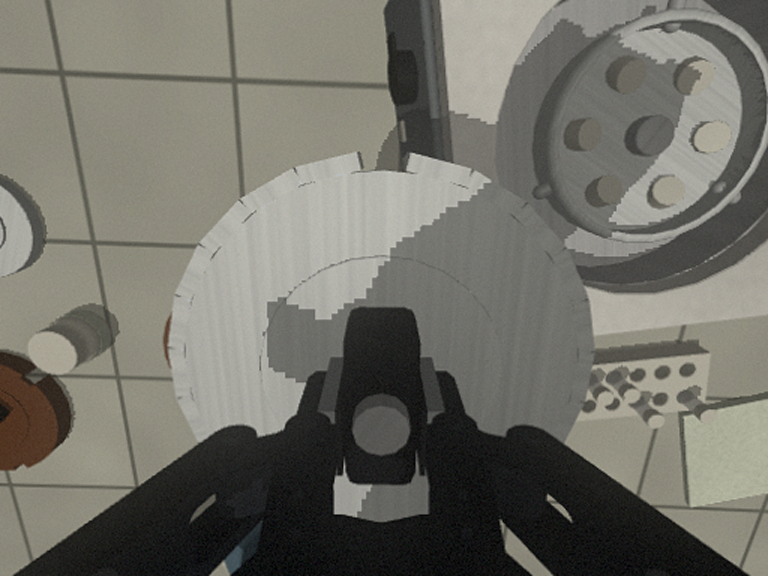

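The rotor's ring is centred at about (655,130), with pins at about (672,26) and (543,192) and the third near (737,197). The held lid hangs true, its notch at (383,160). I fit the rotor from here and overlay the result.

```bash
cat > fit2.py <<'E'
from h import *
from scipy.optimize import least_squares
c=np.load("pics/w2c.npy",allow_pickle=True).item();im=np.load("pics/w2.npy")
g=cv2.GaussianBlur(cv2.cvtColor(im,cv2.COLOR_RGB2GRAY),(0,0),.8).astype(np.float32)
G=np.hypot(cv2.Sobel(g,5,1,0),cv2.Sobel(g,5,0,1))
def score(p,r,z):
    q=proj(c,circ(z,*p,r,240)).astype(np.float32)
    ok=(q[:,0]<510)&(q[:,1]>1)
    v=cv2.remap(np.minimum(G,120),q[:,0],q[:,1],cv2.INTER_LINEAR).ravel();return v[ok].mean()
best=[]
for r,z in ((.072,.182),(.069,.185),(.107,.190)):
    S=[(score((x,y),r,z),x,y) for x in np.arange(.565,.590,.0005) for y in np.arange(-.302,-.279,.0005)]
    S.sort(reverse=True);print(r,[tuple(np.round(s,4)) for s in S[:4]]);best.append(S[0][1:])
ct=np.array(best[0])
for u,v in ((672,23),(540,191)):
    w=at_z(c,u/1.5,v/1.5,.170)[:2]-ct;print("pin",np.hypot(*w),np.degrees(np.arctan2(w[1],w[0])))
k=3;x0,y0=345,0;o=cv2.resize(im[0:190,x0:512],None,fx=k,fy=k,interpolation=cv2.INTER_CUBIC);raw=o.copy()
for r,z,col in ((.072,.182,(255,0,0)),(.069,.185,(0,255,0)),(.107,.190,(0,0,255))):
    q=((proj(c,circ(z,*ct,r,200))-[x0,y0]+.5)*k).astype(np.int32);cv2.polylines(o,[q],True,col,1)
save("o2",o)
E
python3 fit2.py
```

```text
0.072 [(np.float64(66.1227), np.float64(0.5815), np.float64(-0.29)), (np.float64(65.9298), np.float64(0.581), np.float64(-0.2895)), (np.float64(65.7338), np.float64(0.582), np.float64(-0.29)), (np.float64(65.6612), np.float64(0.582), np.float64(-0.2895))]
0.069 [(np.float64(76.5177), np.float64(0.5825), np.float64(-0.2885)), (np.float64(76.2733), np.float64(0.5825), np.float64(-0.289)), (np.float64(75.6088), np.float64(0.583), np.float64(-0.289)), (np.float64(75.3839), np.float64(0.583), np.float64(-0.2885))]
0.107 [(np.float64(74.8664), np.float64(0.583), np.float64(-0.289)), (np.float64(74.4467), np.float64(0.5825), np.float64(-0.289)), (np.float64(74.432), np.float64(0.5825), np.float64(-0.2885)), (np.float64(74.3135), np.float64(0.5835), np.float64(-0.289))]
pin 0.0673151972774343 0.4159048895698342
pin 0.0770668857850603 119.59690219794572
```

View pics/o2.png

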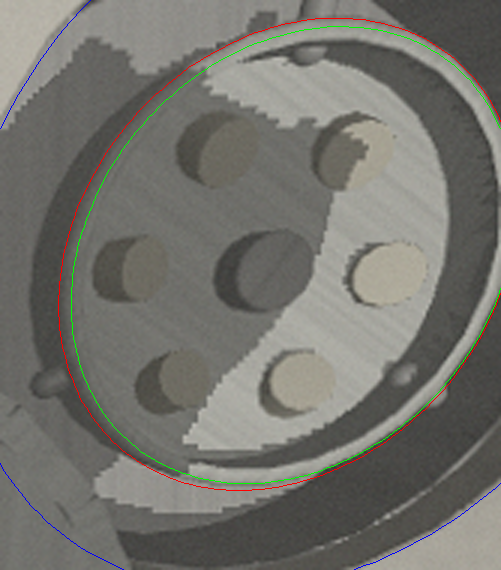

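```bash
python3 - <<'E'
from h import *
c=np.load("pics/w2c.npy",allow_pickle=True).item();ct=np.array([.5825,-.289])
for n,u,v in (("1in",307,52),("1out",319,8),("2out",46,380),("3in",402,373),("3out",437,397)):
    w=at_z(c,345+u/3-.5,v/3-.5,.171)[:2]-ct;a=np.degrees(np.arctan2(w[1],w[0]));print(n,np.hypot(*w).round(4),a.round(1),(a%120).round(1))
R=env.sense()["orientation"]
plan(.5825,-.289,.30,123)
cw=env.get_calibration("wrist")
# lid yaw in hand: notch centre visible at (383,160)/1.5, and button
tp=env.sense()["tool_pos"];print("lid notch dir in tool", R.T@(at_z(cw,384/1.5,161/1.5,tp[2]-.0045)-tp))
E
```

```text
1in 0.0648 0.7 0.7
1out 0.0766 0.1 0.1
2out 0.0767 119.5 119.5
3in 0.0648 -119.2 0.8
3out 0.0812 -119.1 0.9
shift first [ 89.8 180.1  43.3] turn -121.06 | shift after turn [-200.   -15.4   45.9] yaw0 1.94 tilt 0.61
lid notch dir in tool [0.07788463 0.00101205 0.00432393]
```

Emit:
{"api": "send_rows", "payload": {
  "motion": "5 10 0 0.5 0;10 20 0 0.5 0;10 20 0 0.4 0;10 20 0 0 0;10 20 0 0 0;10 20 0 0 0;10 20 0 0 0;10 20 0 0 0;10 20 0 0 0;5 10 0 0 0;0 0 20 0 0;0 0 30 0 0;0 0 30 0 0;0 0 20 0 0;0 0 10 0 0;0 0 5 0 0;0 0 0 0 0;0 0 0 0 0;0 0 0 0 0"
}}

```text
clock: 8.62
tool_pos: [0.5803, -0.2915, 0.2312]
orientation: [[1.0, 0.009, 0.002], [0.009, -1.0, 0.008], [0.002, -0.008, -1.0]]
ft_force: [-0.0, -1.0, -3.6]
gripper_width: 0.0228
finger_force: 59.6
```

```bash
python3 - <<'E'
from h import *
s=env.sense();print(s["joints"].round(1),s["tool_pos"],s["ft_force"],s["wrist_torque"])
plan(.5825,-.289,.196,.5)
E
```

```text
[-32.5  31.1  19.4  78.5   0.4 147. ] [ 0.58027497 -0.29152836  0.23121345] [-0.009193   -1.02768266 -3.62425819] [-0.02701195  0.01413336  0.01463261]
shift first [ 2.2 -2.2 35.2] turn 0.01 | shift after turn [ 2.2 -2.2 35.2] yaw0 0.51 tilt 0.45
```

Emit:
{"api": "send_rows", "payload": {
  "motion": "2.2 -2.2 0 0 0;0 0 5 0 0;0 0 5 0 0;0 0 4 0 0;0 0 3 0 0;0 0 2 0 0;0 0 2 0 0;0 0 0 0 0;0 0 0 0 0"
}}

```text
clock: 9.37
tool_pos: [0.5815, -0.2888, 0.2088]
orientation: [[1.0, 0.009, -0.0], [0.009, -1.0, 0.009], [-0.0, -0.009, -1.0]]
ft_force: [0.0, -0.3, -3.6]
gripper_width: 0.0229
finger_force: 59.7
```

Emit:
{"api": "send_rows", "payload": {
  "motion": "0.5 0 2 0 0;0 0 1.5 0 0;0 0 1 0 0;0 0 1 0 0;0 0 1 0 0;0 0 1 0 0;0 0 0 0 0;0 0 0 0 0"
}}

```text
clock: 10.03
tool_pos: [0.582, -0.2887, 0.2013]
orientation: [[1.0, 0.009, -0.0], [0.009, -1.0, 0.009], [-0.0, -0.009, -1.0]]
ft_force: [1.0, -0.1, -3.7]
gripper_width: 0.0228
finger_force: 59.7
```

Emit:
{"api": "send_rows", "payload": {
  "motion": "0 0 1 0 0;0 0 1 0 0;0 0 1 0 0;0 0 1 0 0;0 0 1 0 0;0 0 0 0 0;0 0 0 0 0"
}}

```text
clock: 10.62
tool_pos: [0.582, -0.2887, 0.1965]
orientation: [[1.0, 0.009, -0.0], [0.009, -1.0, 0.009], [-0.0, -0.009, -1.0]]
ft_force: [-0.3, 0.3, -1.9]
gripper_width: 0.0233
finger_force: 59.8
```

Emit:
{"api": "send_rows", "payload": {
  "motion": "0 0 0.5 0 0;0 0 0.4 0 0;0 0 0 0 0;0 0 0 0 0"
}}

```text
clock: 10.95
tool_pos: [0.5821, -0.2887, 0.1962]
orientation: [[1.0, 0.009, 0.0], [0.009, -1.0, 0.009], [0.0, -0.009, -1.0]]
ft_force: [-1.5, 1.6, 2.0]
gripper_width: 0.0232
finger_force: 60.6
```

Emit:
{"api": "send_rows", "payload": {
  "motion": "0 0 0 0 0.3;0 0 0 0 0.5;0 0 0 0 0.7;0 0 0 0 0.8;0 0 0 0 0.8;0 0 0 0 0.8;0 0 0 0 0.8;0 0 0 0 0.8"
}}

```text
clock: 11.62
tool_pos: [0.582, -0.2887, 0.1955]
orientation: [[1.0, 0.009, -0.0], [0.009, -1.0, 0.009], [-0.0, -0.009, -1.0]]
ft_force: [-0.2, -0.1, 0.1]
gripper_width: 0.0685
finger_force: 0.0
```

Emit:
{"api": "send_rows", "payload": {
  "motion": "0 0 -5 0 0.8;0 0 -15 0 0.8;0 0 -25 0 0.8;0 0 -30 0 0.8;0 0 -20 0 0.8;0 0 -5 0 0.8;0 0 0 0 0.8;0 0 0 0 0.8"
}}

```text
clock: 12.28
tool_pos: [0.5822, -0.2897, 0.2949]
orientation: [[1.0, 0.009, -0.001], [0.009, -1.0, 0.009], [-0.0, -0.009, -1.0]]
ft_force: [0.3, -0.1, -0.9]
gripper_width: 0.0681
finger_force: 0.0
```

```bash
python3 - <<'E'
from h import *
s=env.sense();print(s["tool_pos"],s["ft_force"],s["gripper_width"])
c=env.get_calibration("wrist");im=env.grab_frame("wrist");np.save("pics/w3.npy",im);np.save("pics/w3c.npy",c,allow_pickle=True)
save("w3",cv2.resize(im,(768,576),interpolation=cv2.INTER_CUBIC))
print(proj(c,[[.5825,-.289,.191],[.5825,-.289,.228]])*1.5)
E
```

```text
[ 0.58216021 -0.28968645  0.29486248] [ 0.28420657 -0.14256517 -0.91963102] 0.06806036418196075
[[381.19513092 292.04942844]
 [380.6372613  314.13005339]]
```

View pics/w3.png

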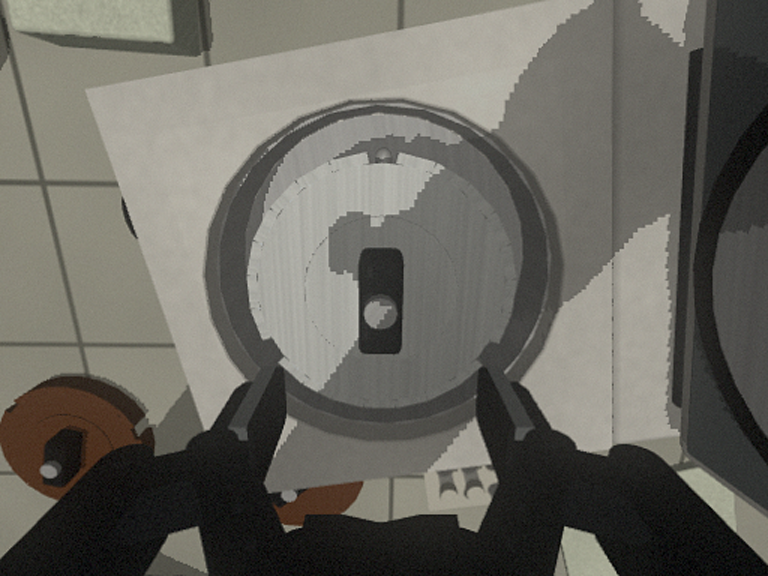

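The lid sits centred with a pin visible in its notch at (384,157). The button is at (380,312), against (381,314) predicted for the home height. Next I shut the fingers and press it.

Emit:
{"api": "send_rows", "payload": {
  "motion": "0 -0.5 5 0 0;0 0 10 0 0;0 0 10 0 0;0 0 10 0 0;0 0 8 0 0;0 0 6 0 0;0 0 6 0 0;0 0 4 0 0;0 0 2 0 0;0 0 0 0 0;0 0 0 0 0"
}}

```text
clock: 13.25
tool_pos: [0.5822, -0.2886, 0.2348]
orientation: [[1.0, 0.009, 0.0], [0.009, -1.0, 0.009], [0.0, -0.009, -1.0]]
ft_force: [0.4, -0.7, 0.4]
gripper_width: -0.0002
finger_force: 0.0
```

Emit:
{"api": "send_rows", "payload": {
  "motion": "0 0 1.5 0 0;0 0 1.5 0 0;0 0 1 0 0;0 0 1 0 0;0 0 1 0 0;0 0 1 0 0;0 0 1 0 0;0 0 0 0 0"
}}

```text
clock: 13.92
tool_pos: [0.5821, -0.2886, 0.2278]
orientation: [[1.0, 0.009, 0.001], [0.009, -1.0, 0.008], [0.001, -0.008, -1.0]]
ft_force: [-1.8, 0.7, 4.5]
gripper_width: -0.0001
finger_force: 2.6
```

Emit:
{"api": "send_rows", "payload": {
  "motion": "0 0 1 0 0;0 0 1 0 0;0 0 1 0 0;0 0 1 0 0;0 0 1 0 0;0 0 1 0 0;0 0 1 0 0;0 0 0 0 0;0 0 0 0 0"
}}

```text
clock: 14.67
tool_pos: [0.5821, -0.2886, 0.2219]
orientation: [[1.0, 0.009, 0.002], [0.009, -1.0, 0.007], [0.002, -0.007, -1.0]]
ft_force: [-2.9, 0.5, 10.1]
gripper_width: -0.0002
finger_force: 4.9
```

Emit:
{"api": "send_rows", "payload": {
  "motion": "0 0 1 0 0;0 0 1 0 0;0 0 0 0 0;0 0 0 0 0"
}}

```text
clock: 15.0
tool_pos: [0.5822, -0.2886, 0.2219]
orientation: [[1.0, 0.009, 0.003], [0.009, -1.0, 0.006], [0.003, -0.006, -1.0]]
ft_force: [-6.6, 3.3, 18.4]
gripper_width: -0.0003
finger_force: 8.7
```

Emit:
{"api": "send_rows", "payload": {
  "motion": "0 0 -2 0 0;0 0 -5 0 0;0 0 -15 0 0;0 0 -25 0 0;0 0 -30 0 0;0 0 -20 0 0;0 0 -5 0 0;0 0 0 0 0;0 0 0 0 0"
}}

```text
clock: 15.75
tool_pos: [0.5822, -0.2894, 0.3184]
orientation: [[1.0, 0.009, -0.001], [0.009, -1.0, 0.009], [-0.001, -0.009, -1.0]]
ft_force: [-0.7, -0.4, -0.4]
gripper_width: -0.0001
finger_force: 0.0
```

```bash
python3 - <<'E'
from h import *
s=env.sense();print(s["tool_pos"],s["ft_force"])
c=env.get_calibration("wrist");im=env.grab_frame("wrist")
save("w4",cv2.resize(im[60:290,120:400],None,fx=2.5,fy=2.5,interpolation=cv2.INTER_CUBIC))
q=(proj(c,[[.5825,-.289,.228],[.5825,-.289,.222]])-[120,60])*2.5;print(q)
E
```

```text
[ 0.5822356  -0.28941843  0.3184164 ] [-0.66149787 -0.38540536 -0.43963476]
[[335.80914307 349.02073359]
 [335.93781458 343.43132176]]
```

View pics/w4.png

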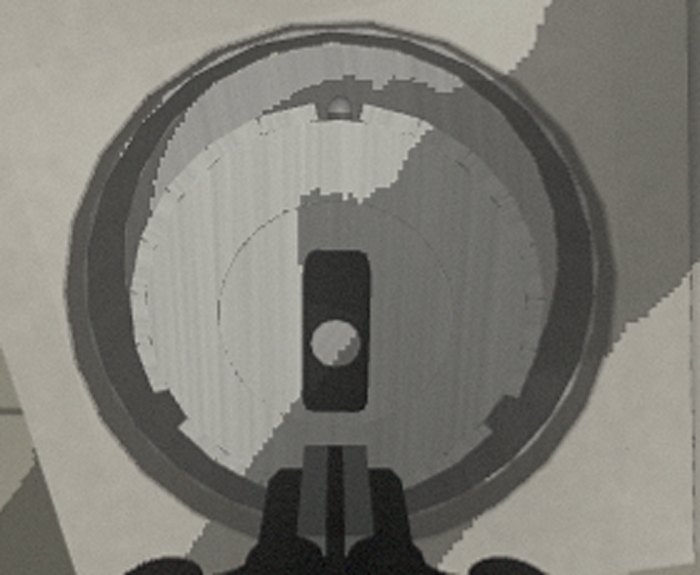

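The lid is seated with the pin in its notch at (338,110). The button's centre is at (336,343), which matches the fully-in prediction (336,343). Handing in.

```bash
python3 -c "
from cell import env
print(env.sign_off())"
```

```text
the job is handed in; nothing more can be done
None
```

The notched lid sits home on the rotor with a driving pin visible in its notch, the lock button is pressed to its stop, and the job was handed in at about 16 s; the hand-in returned no verdict.

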